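# Lock the control unit on the inspection stage with the blue T-key

## Task

Take the blue-handled T-key out of the rack and lock the opened control unit down with it: lower its cross head lengthwise through the slot in the unit's yellow ear until the collar lies flat on the ear, then turn it a quarter turn, either way, so that the head lies square across the slot underneath. Let go of it there, and leave the red and green keys in the rack.

Things in the scene. Friction and masses are not known exactly. Their poses are not given: they have to be found in the camera images.
- blue_key: T-key, 0.11-0.21 kg, hanging upright in a rack slot, collar on the rack top 46 mm above the table: lift it 100 mm to clear the others. Origin: centre of head's underside; z up, x along head and handle. Head 48 (x) x 12 x 10 high, shank 12 thick, steel collar 56 across at z 34 to 40, flat blue handle 50 (x) x 14 (y) at z 40 to 85. Rack: 3 slots 64 x 30 end to end, 88 apart, order varies.
- fixture: Fixed steel plate on feet with an open black control unit (walls 26 mm above origin, from x = 107) and, before it, a yellow ear with a through slot 64 (x) x 30 (y) mm. Origin: slot centre at the ear's top face, 60 mm above the table; x along slot towards the unit, z up. Ear and plate 14 mm thick, free space below. With collar on ear the key's origin is 34 mm below this one.
- red_key: Bystander in the rack: as the blue key but with a red handle and a plain round pin 12 mm thick without a cross head. Same origin and axes.
- green_key: Bystander in the rack: as the blue key but with a green handle and a cross head only 28 mm long. Same origin and axes.
Mind the look-alikes: they are no part of the job. Leave any brown look-alike of the blue_key alone.

How it is judged:
By the outcome, as a careful person would: the job done as asked, in the order asked, and still so for the second after the job is handed in, with the robot touching nothing.
It also fails if it takes over 42 s, if anything falls off the work surface, if the arm or the gripper's body presses on something with over 40 N, if the wrist force passes 120 N, or if a joint passes its speed limit or range.

## Robot

A 6-joint arm with a two-finger parallel gripper is mounted at the origin on the work surface. World frame = base frame: x ahead of the robot, y to its left, z up, the work surface at z = 0. Lengths are in m, angles in rad, forces in N, time in s.
With the tool pointing down it reaches from about 0.35 to 0.85 m from the base axis. Payload 8.1 kg.
Tool frame: the origin (TCP) lies between the finger pads; the fingertips stand 8 mm ahead of it and the grasp point (between the pads) lies 11 mm behind it; z points along the fingers, y is the line along which they close (so a half turn about z gives the same grasp; the last joint's range is limited). The gripper opens to 93 mm and grips with 3 to 60 N. Pads are 15 mm wide; open, the fingers measure 128 mm over their backs; the gripper's body (75 mm by 188 mm) begins 65 mm behind the grasp point.
Start: joints at [-1.398, 0.13, 1.488, -0, 1.523, -0.085], TCP at [0.153, -0.58, 0.227] pointing down, gripper open.
Joint ranges: [-2.96, 2.96], [-0.89, 2.26], [0.02, 2.5], [-1.34, 4.48], [0, 2.73], [-2.66, 2.66]. Speed limits (rad/s): [2.39, 2.39, 2.79, 3.14, 3.14, 3.14].

## Interface

Orientations are given as [roll, pitch, yaw] about the fixed x, y, z axes, in that order (R = Rz(yaw) Ry(pitch) Rx(roll)).
In Python, from cell import ctrl gives the robot as it stands.
- The arm moves only by the shell command python3 -m pendant 'ROWS' [FORCE]. ROWS is JSON, a list that holds one entry, the list of rows, each a list of 7 numbers: the shift along the world's x, y, z scaled (see below), then the turn, a rotation vector about the world's x, y, z scaled (see below), then the opening, from -1 (shut) to 1 (fully open). In form: [[[dx, dy, dz, rx, ry, rz, gripper], ...]]. A call has 1 to 20 rows; each row shifts and turns the commanded pose from where the row before left it; what a row does not reach is not made up. The controller multiplies each number of a shift by 0.05 m and each number of a turn by 5 degrees. A row lasts 1/10 s, in which the tool goes at most 50 mm and 8.59 degrees, less where a joint would pass 70% of its speed; a pose out of reach is approached as far as the arm can. A call with a number of a shift or a turn outside -1 to 1 is refused whole. A call with a gripper value outside its range is refused whole. The fingers move at their own pace and stop on an object; FORCE is the grip in N (left out, the last holds). Time passes only in rows, so rows that do not move let the fingers close. It gives the time, the measured TCP pose, the force, the opening and the grip force at its end, in the units of the state.
- ctrl.read_state(): the state, without advancing time (a new reading comes with each control period).
- ctrl.snapshot(name): name is "scene" or "top"; returns the picture (400x640x3 uint8, red, green, blue); there is no depth.
- ctrl.camera_model(name): a dict with "intrinsics" (3x3 intrinsics, pixels), "world_to_cam" (4x4, takes a point from world to camera coordinates). Camera axes: x right, y up, looking along -z (the intrinsics and any distortion apply to the point x, -y, -z); pixel columns grow to the right and rows downward; lengths in m; the calibration is good to about 2 mm. A picture is of the moment at which its call begins. camera_model takes no time and is no camera call.
- ctrl.hand_in(): hands the job in; it is judged then, once.
The state is a dict: "time": time; "q": joint angles; "qvel": joint speeds; "joint_efforts": joint torques, N m; "tcp_pos": TCP position; "tcp_rot": TCP orientation; "force": force on the tool from outside, world axes, zero at the start; "torque": the same for the moment, N m; "opening": opening from 0.0 (shut) to 1.0 (fully open); "finger_force": force on a finger pad.
Only numpy, scipy, OpenCV 4.12 (cv2) and the standard library are available. Lean on these libraries where they do the work, as an engineer would, in place of code of your own. Each camera call takes 0.05 s, during which the arm holds its last target. There are 200 camera calls.

## Working session

There is one attempt and no reset: what is moved stays moved. The work goes in short steps, Python scripts to look and compute and a shell command to move; the robot and the scene stay as the last step left them, time stands still between calls to the robot, and variables do not carry over. Pictures are saved under pics/ and viewed, at most 10 in all, crops included, and the job is handed in when it is done.

```bash
mkdir -p pics; ls
python3 - <<'E'
from cell import ctrl
import cv2
for n in("scene","top"):
    cv2.imwrite(f"pics/{n}0.png",ctrl.snapshot(n)[:,:,::-1])
    m=ctrl.camera_model(n);print(m)
print(ctrl.read_state())
E
```

```text
pics
{'intrinsics': array([[361.411107  ,   0.        , 320.55672481],
       [  0.        , 361.411107  , 201.46547599],
       [  0.        ,   0.        ,   1.        ]]), 'world_to_cam': array([[-0.25033565,  0.96806601,  0.01342634,  0.07341182],
       [-0.831856  , -0.2221663 ,  0.50858404,  0.38515935],
       [ 0.4953258 ,  0.11614794,  0.86090767, -1.11415342],
       [ 0.        ,  0.        ,  0.        ,  1.        ]])}
{'intrinsics': array([[384.90448198,   0.        , 321.82284888],
       [  0.        , 384.90448198, 205.24909053],
       [  0.        ,   0.        ,   1.        ]]), 'world_to_cam': array([[-0.00356531, -0.99997643, -0.00586822,  0.08456818],
       [ 0.97963199, -0.00467083,  0.20074698, -0.49088816],
       [-0.20076965, -0.00503297,  0.97962555, -0.67829348],
       [ 0.        ,  0.        ,  0.        ,  1.        ]])}
{'time': 0.1, 'q': array([-1.39839995e+00,  1.31096813e-01,  1.48914584e+00,  2.15156561e-05,
        1.52298995e+00, -8.53611778e-02]), 'qvel': array([-5.48381653e-04, -2.78782707e-03, -2.51454303e-03,  4.75107828e-05,
        1.79299381e-03,  1.54054020e-03]), 'joint_efforts': array([ 3.92522179e-05, -5.61341143e+01, -4.93097448e+01,  7.70348101e-02,
        2.90940050e-02, -6.86730118e-05]), 'tcp_pos': array([ 0.15291576, -0.57968363,  0.22569913]), 'tcp_rot': array([-3.13996050e+00, -1.61229536e-04,  2.57756379e-01]), 'force': array([0.33988462, 0.08073348, 0.22318701]), 'torque': array([0.00278003, 0.05627853, 0.00130275]), 'finger_force': 0.0, 'opening': 1.0049164266984483}
```

View pics/scene0.png

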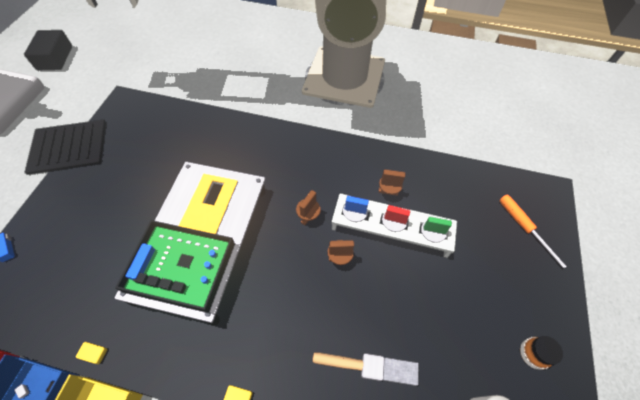

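View pics/top0.png

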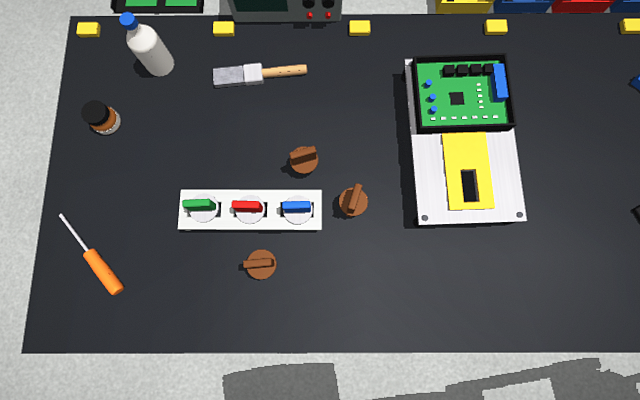

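The top view shows the blue key at about (297,208) and the slot at about (469,186). Three brown look-alikes stand around the rack, at (352,200), (303,160) and (260,265). In the scene view the blue key is at (356,205) and the slot at (213,193).

```bash
cat > h.py <<'E'
import numpy as np,cv2
from cell import ctrl
def ray(n,uv,z):
    m=ctrl.camera_model(n);T=m["world_to_cam"];R=T[:3,:3];c=-R.T@T[:3,3]
    p=np.linalg.inv(m["intrinsics"])@[uv[0],uv[1],1];d=R.T@(p*[1,-1,-1])
    return c+d*(z-c[2])/d[2]
def proj(n,P):
    m=ctrl.camera_model(n);p=m["world_to_cam"]@np.append(P,1);q=m["intrinsics"]@(p[:3]*[1,-1,-1]);return q[:2]/q[2]
def mask(img,lo,hi,box):
    h=cv2.cvtColor(img,cv2.COLOR_RGB2HSV);k=cv2.inRange(h,lo,hi);o=np.zeros_like(k)
    x0,y0,x1,y1=box;o[y0:y1,x0:x1]=k[y0:y1,x0:x1];return o
def big(k,mode=cv2.RETR_EXTERNAL):
    return max(cv2.findContours(k,mode,cv2.CHAIN_APPROX_NONE)[0],key=cv2.contourArea)
def yaw(a,b): return np.degrees(np.arctan2(b[1]-a[1],b[0]-a[0]))
E
python3 - <<'E'
from h import *
np.set_printoptions(precision=4,suppress=True)
B={"scene":((335,190,378,225),(165,160,250,250)),"top":((275,195,320,222),(430,120,510,220))}
for n in B:
    im=cv2.imread(f"pics/{n}0.png")[:,:,::-1].copy()
    k=mask(im,(105,120,60),(125,255,255),B[n][0]);c=big(k)
    ys,xs=np.nonzero(k);print(n,"blue",len(xs),ray(n,(xs.mean(),ys.mean()),.0745))
    bx=cv2.boxPoints(cv2.minAreaRect(c));print(bx.tolist())
    l=cv2.fitLine(np.c_[xs,ys].astype(np.float32),cv2.DIST_L2,0,.01,.01).ravel()
    p=[ray(n,(l[2]+s*l[0]*10,l[3]+s*l[1]*10),.0745) for s in(-1,1)];print("yaw",yaw(*p))
    y=mask(im,(20,120,120),(35,255,255),B[n][1])
    cs,h=cv2.findContours(y,cv2.RETR_CCOMP,cv2.CHAIN_APPROX_NONE)
    hs=[q for q,e in zip(cs,h[0]) if e[3]>=0];hole=max(hs,key=cv2.contourArea)
    W=np.array([ray(n,q[0],.06)[:2] for q in hole],np.float32)
    r=cv2.minAreaRect(W);print("slot",r)
    W=np.array([ray(n,q[0],.06)[:2] for q in big(y)],np.float32)
    print("ear",cv2.minAreaRect(W))
    # rack ends: other handles
    for nm,lo,hi in(("red",(0,150,80),(5,255,255)),("green",(55,120,60),(75,255,255))):
        bb=(180,195,330,222) if n=="top" else (330,190,460,245)
        yy,xx=np.nonzero(mask(im,lo,hi,bb));print(nm,len(xx),ray(n,(xx.mean(),yy.mean()),.0745))
E
```

```text
scene blue 296 [0.4803 0.1284 0.0745]
[[344.2692565917969, 208.65386962890625], [347.0384826660156, 194.80770874023438], [367.8077087402344, 198.9615478515625], [365.0384826660156, 212.80770874023438]]
yaw 90.87447931763936
slot ((0.526001513004303, -0.19448639452457428), (0.06391644477844238, 0.029880767688155174), 1.3674904108047485)
ear ((0.554182767868042, -0.1917828619480133), (0.14064350724220276, 0.08365744352340698), 1.6801705360412598)
red 262 [0.4815 0.2191 0.0745]
green 124 [0.4777 0.3107 0.0745]
top blue 305 [0.4847 0.1294 0.0745]
[[282.0, 201.0], [310.0, 201.0], [310.0, 212.0], [282.0, 212.0]]
yaw -89.6907128172737
slot ((0.5268981456756592, -0.19555866718292236), (0.06661808490753174, 0.032328974455595016), 1.8040536642074585)
ear ((0.5572300553321838, -0.1936764121055603), (0.15191611647605896, 0.08457184582948685), 1.49250066280365)
red 295 [0.4857 0.219  0.0745]
green 315 [0.4891 0.3072 0.0745]
```

```bash
python3 -m pendant '[[[0.6,0.5,0,0,0,1,0.1],[0.66,0.7,0,0,0,1,0.1],[0.66,0.7,0,0,0,1,0.1],[0.66,0.7,0,0,0,1,0.1],[0.66,0.7,0,0,0,1,0.1],[0.66,0.7,0,0,0,1,0.1],[0.66,0.7,0,0,0,1,0.1],[0.66,0.7,0,0,0,1,0.1],[0.66,0.7,0,0,0,1,0.1],[0.66,0.7,0,0,0,1,0.1],[0,0.7,0,0,0,1,0.1],[0,0.7,0,0,0,1,0.1],[0,0.7,0,0,0,1,0.1],[0,0.7,0,0,0,1,0.1],[0,0.7,0,0,0,1,0.1],[0,0.7,0,0,0,0,0.1],[0,0.7,0,0,0,0,0.1],[0,0.7,0,0,0,0,0.1],[0,0.7,0,0,0,0,0.1],[0,0.7,0,0,0,0,0.1]]]' 20
```

```text
time: 2.1
tcp_pos: [0.4795, 0.1112, 0.2263]
tcp_rot: [-3.141, 0.0, 1.567]
force: [0.4, 0.9, 0.1]
opening: 0.55
finger_force: 0.0
```

```bash
python3 -m pendant '[[[0,0,0,0,0,0,0.1],[0,0,0,0,0,0,0.1]]]'
```

```text
time: 2.3
tcp_pos: [0.4796, 0.1103, 0.2262]
tcp_rot: [-3.141, 0.0, 1.569]
force: [0.1, -0.6, -0.1]
opening: 0.551
finger_force: 0.0
```

```bash
python3 -m pendant '[[[0.06,0.38,0,0,0,0,0.1],[0,0,-0.5,0,0,0,0.1],[0,0,-0.5,0,0,0,0.1],[0,0,-0.5,0,0,0,0.1],[0,0,-0.5,0,0,0,0.1],[0,0,-0.4,0,0,0,0.1],[0,0,-0.2,0,0,0,0.1],[0,0,0,0,0,0,0.1]]]'
python3 - <<'E'
from h import *
im=ctrl.snapshot("top")[100:300,180:440,::-1];im2=ctrl.snapshot("scene")[130:330,250:510,::-1]
cv2.imwrite("pics/a1.png",cv2.resize(np.vstack([im,im2]),None,fx=1.5,fy=1.5)) if 0 else cv2.imwrite("pics/a1.png",cv2.resize(np.hstack([im,im2]),None,fx=1.5,fy=1.5))
E
```

```text
time: 3.1
tcp_pos: [0.4819, 0.1276, 0.0951]
tcp_rot: [-3.139, 0.001, 1.566]
force: [-0.3, 0.3, -0.0]
opening: 0.548
finger_force: 0.0
```

View pics/a1.png

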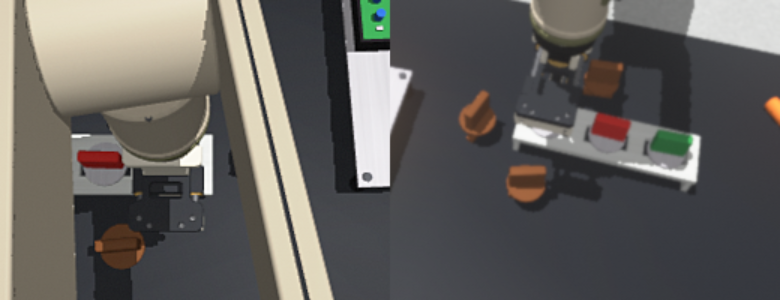

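The arm hides the blue key in both views. The fingers are over its slot, at about (170,190) in the crop, and clear of the brown and red keys. Next I descend, grip and lift.

```bash
python3 -m pendant '[[[0,0.02,-0.3,0,0,0,0.1],[0,0,-0.24,0,0,0,0.1],[0,0,0,0,0,0,0.1],[0,0,0,0,0,0,-1],[0,0,0,0,0,0,-1],[0,0,0,0,0,0,-1],[0,0,0,0,0,0,-1],[0,0,0,0,0,0,-1]]]' 35
```

```text
time: 4.0
tcp_pos: [0.4833, 0.1299, 0.07]
tcp_rot: [3.141, -0.0, 1.567]
force: [3.1, 0.1, 1.3]
opening: 0.165
finger_force: 1.0
```

```bash
python3 -m pendant '[[[0,0,0,0,0,0,-1],[0,0,0,0,0,0,-1],[0,0,0.2,0,0,0,-1],[0,0,0.4,0,0,0,-1],[0,0,0.5,0,0,0,-1],[0,0,0.5,0,0,0,-1],[0,0,0.5,0,0,0,-1],[0,0,0.5,0,0,0,-1],[0,0,0.2,0,0,0,-1],[0,0,0,0,0,0,-1]]]'
```

```text
time: 5.0
tcp_pos: [0.4839, 0.13, 0.2115]
tcp_rot: [3.138, -0.001, 1.567]
force: [0.1, -0.0, -2.1]
opening: 0.147
finger_force: 34.9
```

```bash
python3 -m pendant '[[[0.05,-0.36,0,0,0,-0.6,-1],[0.05,-0.36,0,0,0,-1,-1],[0.05,-0.36,0,0,0,-1,-1],[0.05,-0.36,0,0,0,-1,-1],[0.05,-0.36,0,0,0,-1,-1],[0.05,-0.36,0,0,0,-1,-1],[0.05,-0.36,0,0,0,-1,-1],[0.05,-0.36,0,0,0,-1,-1],[0.05,-0.36,0,0,0,-1,-1],[0.05,-0.36,0,0,0,-1,-1],[0.05,-0.36,0,0,0,-1,-1],[0.05,-0.36,0,0,0,-1,-1],[0.05,-0.36,0,0,0,-1,-1],[0.05,-0.36,0,0,0,-1,-1],[0.05,-0.36,0,0,0,-1,-1],[0.05,-0.36,0,0,0,-1,-1],[0.05,-0.36,0,0,0,-1,-1],[0,-0.36,0,0,0,-1,-1],[0,0,0,0,0,0,-1],[0,0,0,0,0,0,-1]]]'
python3 - <<'E'
from h import *
im=ctrl.snapshot("top")[80:280,330:590,::-1];im2=ctrl.snapshot("scene")[90:290,100:360,::-1]
cv2.imwrite("pics/a2.png",cv2.resize(np.hstack([im,im2]),None,fx=1.5,fy=1.5))
print(ctrl.read_state()["tcp_pos"])
E
```

```text
time: 7.0
tcp_pos: [0.5246, -0.1939, 0.2079]
tcp_rot: [-3.14, 0.002, 0.032]
force: [-0.6, 0.6, -1.8]
opening: 0.148
finger_force: 34.9
[ 0.52507745 -0.19332682  0.20862645]
```

View pics/a2.png

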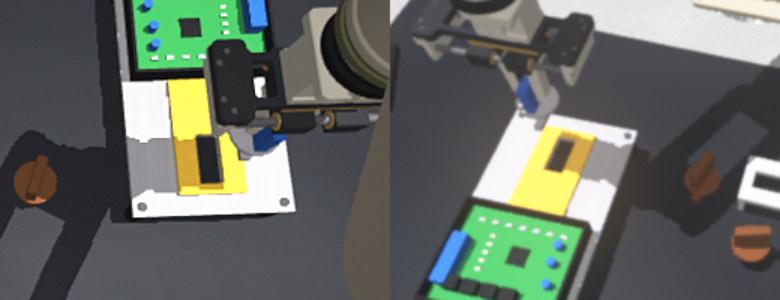

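The key hangs in the grip, with its blue handle at crop-left (265,142) and crop-right (527,93). The slot is open at crop-left (208,158). I'll go down to just above the ear and look again.

```bash
python3 -m pendant '[[[0.03,-0.03,-0.3,0,0,0,-1],[0,0,-0.4,0,0,0,-1],[0,0,-0.4,0,0,0,-1],[0,0,-0.3,0,0,0,-1],[0,0,-0.1,0,0,0,-1],[0,0,0,0,0,0,-1],[0,0,0,0,0,0,-1]]]'
python3 - <<'E'
from h import *
a=ctrl.snapshot("top");b=ctrl.snapshot("scene")
s=ctrl.read_state();p=s["tcp_pos"];O=p-[0,0,.058]
for n,im in(("top",a),("scene",b)):
    im=im.copy()
    for dx in(-.024,0,.024):
        for q in((O+[dx,0,0]),):
            cv2.circle(im,tuple(np.int32(np.round(proj(n,q)*16))),16,(255,0,255),-1,shift=4)
    C=O+[0,0,.040]
    for t in np.linspace(0,6.28,25): 
        cv2.circle(im,tuple(np.int32(np.round(proj(n,C+.028*np.array([np.cos(t),np.sin(t),0]))*16))),8,(255,0,0),-1,shift=4)
    for sx in(-1,1):
        for sy in(-1,1):
            cv2.circle(im,tuple(np.int32(np.round(proj(n,[.5265+sx*.032,-.195+sy*.015,.06])*16))),10,(0,255,255),-1,shift=4)
    if n=="top": a=im[120:240,400:530]
    else: b=im[130:250,160:290]
cv2.imwrite("pics/a3.png",cv2.resize(np.hstack([a,b])[:,:,::-1],None,fx=3,fy=3,interpolation=cv2.INTER_CUBIC))
print(p)
E
```

```text
time: 7.8
tcp_pos: [0.5275, -0.1958, 0.1354]
tcp_rot: [3.141, -0.001, 0.031]
force: [-0.7, 1.0, -1.3]
opening: 0.149
finger_force: 34.9
[ 0.52779526 -0.19602132  0.13594634]
```

View pics/a3.png

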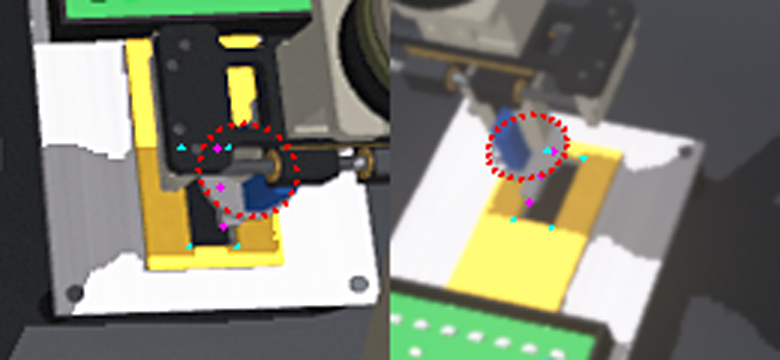

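The predicted collar and head marks lie roughly on the key. A clean close-up will show whether it is tilted or offset.

Run:
```python
from h import *
a=ctrl.snapshot("top")[150:220,435:505];b=ctrl.snapshot("scene")[150:220,185:255]
cv2.imwrite("pics/a4.png",cv2.resize(np.hstack([a,b])[:,:,::-1],None,fx=5.5,fy=5.5,interpolation=cv2.INTER_CUBIC))
p=ctrl.read_state()["tcp_pos"]
for n,o in(("top",(435,150)),("scene",(185,150))):
  for z in(-.058,-.048,-.024,-.018):
    print(n,z,[((proj(n,p+[d,0,z])-o)*5.5).round() for d in(-.024,.024)])
```

```text
top -0.058 [array([216., 247.]), array([205., 107.])]
top -0.048 [array([228., 240.]), array([216.,  99.])]
top -0.024 [array([258., 222.]), array([245.,  77.])]
top -0.018 [array([265., 218.]), array([252.,  71.])]
scene -0.058 [array([161., 164.]), array([113., 260.])]
scene -0.048 [array([155., 150.]), array([107., 247.])]
scene -0.024 [array([140., 116.]), array([ 90., 214.])]
scene -0.018 [array([137., 107.]), array([ 86., 206.])]
```

View pics/a4.png

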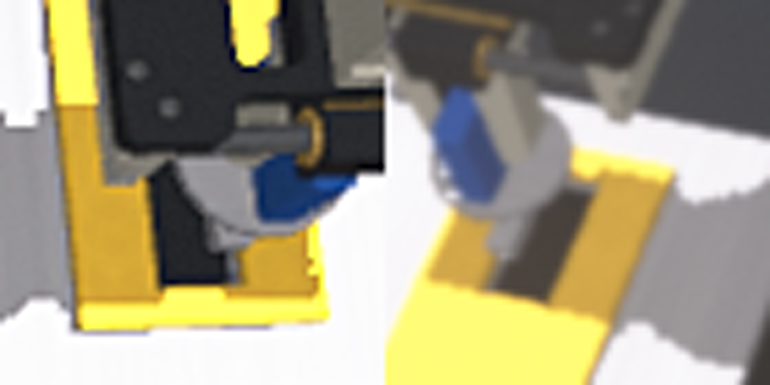

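The head's ends, at crop (228,250) and (505,258), agree with the prediction within about 3 mm. The fit allows ±8 mm, so I lower it.

```bash
python3 -m pendant '[[[-0.02,0.02,-0.2,0,0,0,-1],[0,0,-0.2,0,0,0,-1],[0,0,-0.2,0,0,0,-1],[0,0,-0.2,0,0,0,-1],[0,0,-0.1,0,0,0,-1],[0,0,0,0,0,0,-1],[0,0,0,0,0,0,-1]]]'
```

```text
time: 8.7
tcp_pos: [0.526, -0.1947, 0.0896]
tcp_rot: [-3.142, 0.0, 0.031]
force: [1.0, 0.4, -1.7]
opening: 0.151
finger_force: 34.9
```

```bash
python3 -m pendant '[[[0,0,-0.04,0,0,0,-1],[0,0,-0.04,0,0,0,-1],[0,0,-0.02,0,0,0,-1],[0,0,0,0,0,0,-1]]]'
```

```text
time: 9.1
tcp_pos: [0.5259, -0.1946, 0.0845]
tcp_rot: [-3.142, 0.0, 0.031]
force: [-0.2, -0.7, -1.2]
opening: 0.147
finger_force: 34.9
```

```bash
python3 -m pendant '[[[0,0,-0.02,0,0,0,-1],[0,0,-0.02,0,0,0,-1],[0,0,0,0,0,0,-1]]]'
```

```text
time: 9.4
tcp_pos: [0.5262, -0.1948, 0.084]
tcp_rot: [3.141, -0.0, 0.031]
force: [-3.9, 1.8, 8.7]
opening: 0.148
finger_force: 34.9
```

The collar is on the ear: 8.7 N at the expected height. Now the quarter turn, in the positive direction.

```bash
python3 -m pendant '[[[0,0,0.01,0,0,0.5,-1],[0,0,0,0,0,1,-1],[0,0,0,0,0,1,-1],[0,0,0,0,0,1,-1],[0,0,0,0,0,1,-1],[0,0,0,0,0,1,-1],[0,0,0,0,0,1,-1],[0,0,0,0,0,1,-1],[0,0,0,0,0,1,-1],[0,0,0,0,0,1,-1],[0,0,0,0,0,1,-1],[0,0,0,0,0,1,-1],[0,0,0,0,0,1,-1],[0,0,0,0,0,1,-1],[0,0,0,0,0,1,-1],[0,0,0,0,0,1,-1],[0,0,0,0,0,1,-1],[0,0,0,0,0,1,-1],[0,0,0,0,0,0.5,-1],[0,0,0,0,0,0,-1]]]'
```

```text
time: 11.4
tcp_pos: [0.5267, -0.1948, 0.084]
tcp_rot: [3.14, 0.0, 1.602]
force: [-0.0, 0.3, 4.0]
opening: 0.148
finger_force: 34.9
```

```bash
python3 -m pendant '[[[0,0,0,0,0,0,0],[0,0,0,0,0,0,0],[0,0,0,0,0,0,0],[0,0,0,0,0,0,0],[0,0,0.2,0,0,0,0],[0,0,0.4,0,0,0,0],[0,0,0.6,0,0,0,0],[0,0,0.6,0,0,0,0],[0,0,0.6,0,0,0,0],[0,0.5,0.6,0,0,0,0],[0,0.8,0,0,0,0,0],[0,0.8,0,0,0,0,0],[0,0.8,0,0,0,0,0],[0,0.8,0,0,0,0,0],[0,0.8,0,0,0,0,0],[0,0,0,0,0,0,0]]]'
python3 - <<'E'
from h import *
a=ctrl.snapshot("top");b=ctrl.snapshot("scene")
for n,im,bx in(("top",a,(430,140,510,215)),("scene",b,(185,150,260,230))):
    ys,xs=np.nonzero(mask(im,(105,120,60),(125,255,255),bx))
    l=cv2.fitLine(np.c_[xs,ys].astype(np.float32),cv2.DIST_L2,0,.01,.01).ravel()
    print(n,len(xs),ray(n,(xs.mean(),ys.mean()),.0885),yaw(*[ray(n,(l[2]+s*l[0]*10,l[3]+s*l[1]*10),.0885) for s in(-1,1)]))
cv2.imwrite("pics/a5.png",cv2.resize(np.hstack([a[120:240,400:530],b[130:250,160:290]])[:,:,::-1],None,fx=3,fy=3))
E
```

```text
time: 13.0
tcp_pos: [0.5258, 0.0346, 0.2341]
tcp_rot: [3.141, -0.002, 1.606]
force: [-0.7, 0.2, -0.1]
opening: 0.501
finger_force: 0.0
top 312 [ 0.52619263 -0.19335955  0.0885    ] -81.02385763181053
scene 107 [ 0.51644898 -0.20546264  0.0885    ] 92.81472072356777
```

View pics/a5.png

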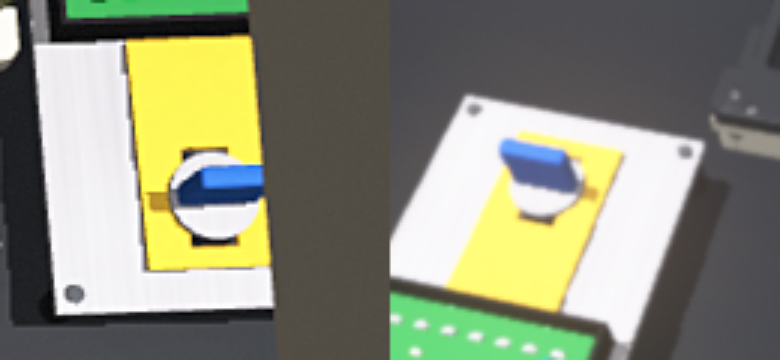

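The key stands with its collar flat on the ear and the handle square across the slot, at crop (220,188) and (540,165). The gripper is clear of it.

```bash
python3 -c "
from cell import ctrl
print(ctrl.hand_in())"
```

```text
the job is handed in; nothing more can be done
None
```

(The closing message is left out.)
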